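# Make up the repair kit for a bench power supply

## Task

Make up the repair kit in the charcoal kit tray: put the blue control board with the heatsink, the fan, the toroidal transformer and the panel meter with the green window each into the recess of its own shape, face up and lying flat on the yellow floor. Lift the control board off the bare board beneath it without dragging that one, and set every part down without dropping it. The bare board and the red-window meter are not part of the kit: leave them where they lie.

Things in the scene. Friction and masses are not known exactly. Their poses are not given: they have to be found in the camera images.
- board: Wanted: blue circuit board 64 (x) x 46 (y) x 3 mm; at its centre a black finned heatsink 36 (x) x 26 (y), 3 to 23 above the underside, to grip across the 26. Silver capacitors (13 high) along the -x edge, green terminal blocks (12 high) along +x. 60 g. Starts flat, face up, lying partly across the bare board. Origin: centre of the underside; z out of the face.
- fan: Wanted: cooling fan, square black frame 40 x 40 x 20 mm high with seven grey blades, lying flat, face up; grip across two parallel sides. 45 g. Starts on a blue-grey service mat 3 mm thick, with a jar of flux (34 high) and a thin screwdriver (12 high) among the parts. Origin: centre of the underside; x, y square to the sides, z up.
- toroid: Wanted: toroidal transformer, copper-coloured ring winding with a filled black centre (no hole), 48 mm diameter x 24 high, lying flat on the mat; grip across the diameter. 140 g. Origin: centre of the underside, z up.
- meter: Wanted: panel meter with a GREEN window, black, lying on its back on the mat, window up. Bezel 48 (x) x 30 (y) mm from 12 to 22 above the underside, case below it 44 x 26; grip the bezel across the 30. 40 g. Origin: centre of the underside, z out of the window.
- red_meter: Look-alike, not part of the kit: panel meter with a RED window, otherwise the same as the green one, 48 (x) x 30 (y) x 22 mm high, lying on the mat. Origin: centre of the underside, z up.
- bare_board: Look-alike, not part of the kit: bare blue circuit board, same outline as the control board (64 x 46 x 3 mm) but without any parts, only brass pads and a white printed outline. Lies loose and flat on the mat, partly covered by the control board that rests on it. 40 g. Origin: centre of the underside, z up.
- nest_board: Place for the control board: fixed charcoal block 96 (x) x 88 (y) x 10 mm in the kit tray, one of four side by side with equal heading, tops flush with the tray rim. Its recess, 6 deep with a yellow floor, is the large rectangle, 80 (x) x 62 (y) mm. Origin: centre of the block's underside, under the recess centre; recess floor 4 above it, block top 10.
- nest_fan: Place for the fan: fixed charcoal block 96 (x) x 88 (y) x 10 mm in the kit tray, one of four side by side with equal heading, tops flush with the tray rim. Its recess, 6 deep with a yellow floor, is the square, 56 x 56 mm. Origin: centre of the block's underside, under the recess centre; recess floor 4 above it, block top 10.
- nest_toroid: Place for the transformer: fixed charcoal block 96 (x) x 88 (y) x 10 mm in the kit tray, one of four side by side with equal heading, tops flush with the tray rim. Its recess, 6 deep with a yellow floor, is the round one, diameter 64 mm. Origin: centre of the block's underside, under the recess centre; recess floor 4 above it, block top 10.
- nest_meter: Place for the green-window meter: fixed charcoal block 96 (x) x 88 (y) x 10 mm in the kit tray, one of four side by side with equal heading, tops flush with the tray rim. Its recess, 6 deep with a yellow floor, is the small rectangle, 64 (x) x 44 (y) mm. Origin: centre of the block's underside, under the recess centre; recess floor 4 above it, block top 10.

How it is judged:
By the outcome, as a careful person would: the job done as asked, in the order asked, and still so for the second after the job is handed in, with the robot touching nothing.
It also fails if it takes over 109 s, if anything falls off the work surface, if the arm or the gripper's body presses on something with over 40 N, if the wrist force passes 120 N, or if a joint passes its speed limit or range.

## Robot

A 7-joint arm with a two-finger parallel gripper is mounted at the origin on the work surface. World frame = base frame: x ahead of the robot, y to its left, z up, the work surface at z = 0. Lengths are in m, angles in rad, forces in N, time in s.
With the tool pointing down it reaches from about 0.4 to 0.85 m from the base axis. Payload 4.5 kg.
Tool frame: the origin (TCP) lies at the very end of the fingers, on their centre line; the grasp point (between the pads) lies 19 mm behind it; z points along the fingers, y is the line along which they close (so a half turn about z gives the same grasp; the last joint's range is limited). The gripper opens to 88 mm and grips with 3 to 60 N. Pads are 18 mm wide; open, the fingers measure 123 mm over their backs; the gripper's body (75 mm by 187 mm) begins 45 mm behind the grasp point.
Start: joints at [1.283, 0.689, -0.195, 1.565, 0.157, 0.902, -0.215], TCP at [0.198, -0.593, 0.239] pointing down, gripper open.
Joint ranges: [-3.01, 3.01], [-0.46, 2.08], [-1.47, 1.51], [0.13, 2.56], [-1, 4.14], [0.04, 2.09], [-2.66, 2.66]. Speed limits (rad/s): [2.57, 2.57, 3.14, 3.14, 3.14, 3.14, 3.14].

## Interface

Orientations are given as a unit quaternion [x, y, z, w].
In Python, from plant import r, optics gives the robot as it stands.
- The arm moves only by the tool servo_tool, never from a script. Its arguments are lists of equal length, an entry for each row: "translation": the shift along the tool's x, y, z in m, a list of three; "turn": the turn, a rotation vector about the tool's x, y, z in rad, a list of three. In form: {"translation": [[dx, dy, dz], ...], "turn": [[rx, ry, rz], ...]}. A call has 1 to 10 rows; each row shifts and turns the commanded pose from where the row before left it, along the tool's axes as they then stand; what a row does not reach is not made up. A row lasts 1/8 s, in which the tool goes at most 62.5 mm and 10.7 degrees, less where a joint would pass 70% of its speed; a pose out of reach is approached as far as the arm can. A call is refused whole if a number of a shift passes 0.0625 or a number of a turn 0.188, either way. A call with a gripper value outside its range is refused whole. "grip" is the opening, from 0 (shut) to 1 (fully open), set as the call begins (left out, the last holds). The fingers move at their own pace and stop on an object; "grip_force" is the grip in N (left out, the last holds). Time passes only in rows, so rows that do not move let the fingers close. It gives the time, the measured TCP pose, the force, the opening and the grip force at its end, in the units of the state.
- r.get_state(): the state, without advancing time (a new reading comes with each control period).
- optics.snapshot(name): name is "scene" or "top" or "wrist"; returns a dict with "img" (480x640x3 uint8, red, green, blue), "z_map" (480x640 float32, m along the optical axis (not along the pixel's ray), 0 where there is no reading), "mtx" (3x3 intrinsics, pixels), "R" (3x3) and "t" (3): a world point X has camera coordinates R X + t. Camera axes: x right, y down, z forward; pixel columns grow to the right and rows downward; lengths in m; the calibration is good to about 2 mm. A picture is of the moment at which its call begins.
- r.finish_job(): hands the job in; it is judged then, once.
The state is a dict: "clock": time; "q": joint angles; "qd": joint speeds; "joint_torque": joint torques, N m; "tool_pos": TCP position; "eef_rot": TCP orientation; "contact_force": force on the tool from outside, world axes, zero at the start; "moment": the same for the moment, N m; "opening": opening from 0.0 (shut) to 1.0 (fully open); "finger_force": force on a finger pad.
Only numpy, scipy, OpenCV 4.12 (cv2) and the standard library are available. Lean on these libraries where they do the work, as an engineer would, in place of code of your own. Each camera call takes 0.05 s, during which the arm holds its last target. There are 200 camera calls.

## Working session

There is one attempt and no reset: what is moved stays moved. The work goes in short steps, Python scripts to look and compute and a tool call to move; the robot and the scene stay as the last step left them, time stands still between calls to the robot, and variables do not carry over. Pictures are saved under pics/ and viewed, at most 14 in all, crops included, and the job is handed in when it is done.

Besides the shell and the picture viewer there is one more tool, called after "Request:" in YAML: its name, and indented under it one key for each argument. servo_tool: Moves the arm, as the interface text tells. Its arguments: {"type":"object","properties":{"translation":{"type":"array"},"turn":{"type":"array"},"grip":{"type":"number"},"grip_force":{"type":"number"}},"required":["translation","turn"]}

```bash
mkdir -p pics; ls; cat > h.py <<'E'
import sys; sys.path.insert(0,'.')
import numpy as np, cv2
from plant import r, optics
from scipy.spatial.transform import Rotation as Ro
def snap(n,f):
    s=optics.snapshot(n); cv2.imwrite(f'pics/{f}.png',s['img'][:,:,::-1]); np.savez(f'pics/{f}.npz',**s); return s
def px(s,u,v,h=None):
    """pixel->world, by depth, or on plane z=h"""
    K,R,t=s['mtx'],s['R'],s['t']; d=np.linalg.inv(K)@[u,v,1]
    c=-R.T@t; w=R.T@d
    k=float(s['z_map'][int(round(v)),int(round(u))]) if h is None else (h-c[2])/w[2]
    return c+k*w
E
python3 - <<'E'
from h import *
for n in ('scene','top'):
    s=snap(n,n+'0'); print(n,-s['R'].T@s['t'],s['mtx'][0,0])
st=r.get_state(); print({k:np.round(v,3) for k,v in st.items()})
E
```

```text
pics
scene [1.02818583 0.15805413 0.7424521 ] 455.9116464826167
top [0.50154855 0.02951009 0.84306886] 453.46496263638613
{'clock': np.float64(0.1), 'q': array([ 1.283,  0.69 , -0.195,  1.566,  0.157,  0.902, -0.215]), 'qd': array([ 0.001, -0.003, -0.001, -0.001,  0.   , -0.   ,  0.001]), 'joint_torque': array([-2.0000e-03, -5.2850e+01, -1.2710e+00, -1.5384e+01, -5.3000e-02,
        2.0000e-03,  0.0000e+00]), 'tool_pos': array([ 0.197, -0.592,  0.238]), 'eef_rot': array([ 0.987,  0.16 , -0.   , -0.001]), 'contact_force': array([-0.506,  0.654,  0.019]), 'moment': array([-0.014,  0.045,  0.017]), 'finger_force': np.float64(0.0), 'opening': np.float64(1.002)}
```

View pics/top0.png

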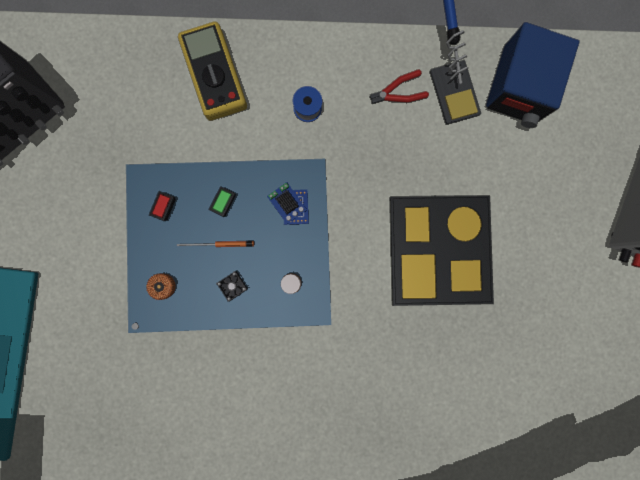

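View pics/scene0.png

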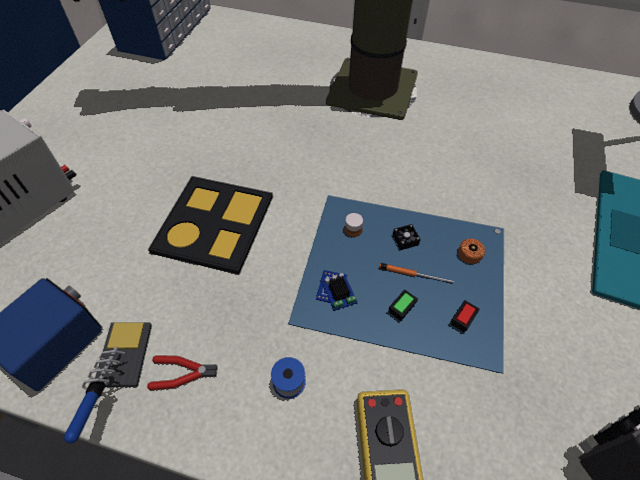

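```bash
python3 - <<'E'
from h import *
im=cv2.imread('pics/top0.png')
a=cv2.resize(im[175:310,140:320],None,fx=4.4,fy=4.4,interpolation=cv2.INTER_CUBIC)
b=cv2.resize(im[185:315,380:505],None,fx=4.4,fy=4.4,interpolation=cv2.INTER_CUBIC)
cv2.imwrite('pics/cropA.png',a)
s=dict(np.load('pics/top0.npz'))
# yellow recesses by colour
hsv=cv2.cvtColor(im,cv2.COLOR_BGR2HSV)
m=cv2.inRange(hsv,(18,120,100),(32,255,255)); m[:,:385]=0; m[:190]=0
for c in cv2.findContours(m,cv2.RETR_EXTERNAL,cv2.CHAIN_APPROX_NONE)[0]:
    if cv2.contourArea(c)<300: continue
    P=np.array([px(s,u,v,.004)[:2] for u,v in c[:,0]],np.float32)
    print(cv2.minAreaRect(P*1000),cv2.boundingRect(c))
for u,v in [(390,197),(489,196),(493,303),(393,305)]: print(px(s,u,v,.010))
for u,v in [(415,225),(445,225),(200,270),(222,202),(288,204),(160,290),(232,286),(445,180)]: print(u,v,px(s,u,v))
E
```

```text
((494.4321594238281, -256.6242980957031), (55.790252685546875, 54.73549270629883), 1.0489721298217773) (451, 260, 30, 31)
((491.5010681152344, -167.82546997070312), (79.9568099975586, 61.85609817504883), 1.9523532390594482) (401, 254, 35, 44)
((590.6447143554688, -253.63253784179688), (62.24563980102539, 60.45515060424805), 0.30103930830955505) (448, 207, 33, 34)
((587.7515258789062, -164.43565368652344), (63.78075408935547, 43.26509094238281), 1.2094216346740723) (405, 207, 24, 35)
[ 0.63629224 -0.11282566  0.01      ]
[ 0.64256534 -0.29848863  0.01      ]
[ 0.44381713 -0.30604179  0.01      ]
[ 0.43691012 -0.12073548  0.01      ]
415 225 [ 0.58529263 -0.16036324  0.00832966]
445 225 [ 0.58596646 -0.2148648   0.01385855]
200 270 [0.49409396 0.23492713 0.00255363]
222 202 [0.6178607  0.19451541 0.02299188]
288 204 [0.61640289 0.07498723 0.02717447]
160 290 [0.45746134 0.29842338 0.02675754]
232 286 [0.4666659  0.17229008 0.02114789]
445 180 [ 0.67321211 -0.21919002 -0.00244409]
```

View pics/cropA.png

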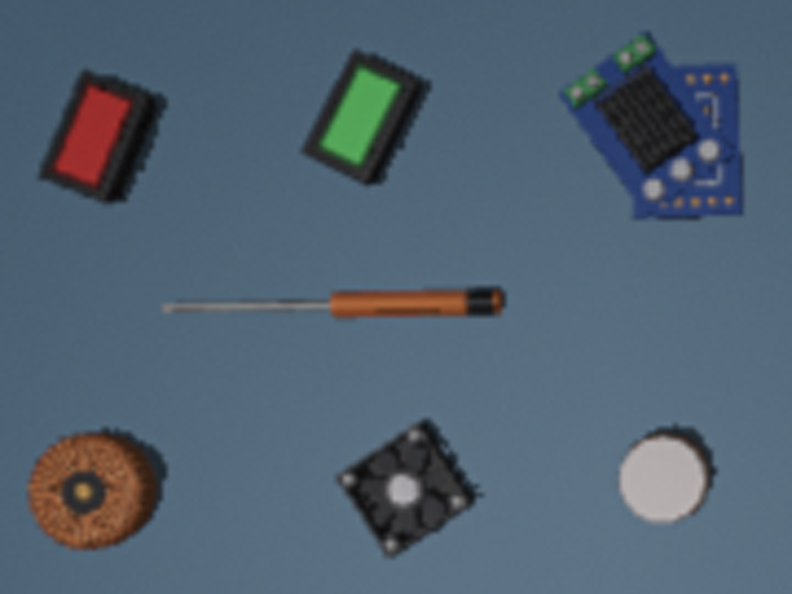

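```bash
cat >> h.py <<'E'
def plan(x,y,z,deg,show=True):
    """print turn about tool z, then the shift in tool axes after that turn, from the measured pose"""
    st=r.get_state(); p=np.array(st['tool_pos']); R=Ro.from_quat(st['eef_rot']).as_matrix()
    psi=np.degrees(np.arctan2(R[1,0],R[0,0])); d=(deg-psi+180)%360-180
    a=np.radians(deg); T=np.array([[np.cos(a),np.sin(a),0],[np.sin(a),-np.cos(a),0],[0,0,-1]])
    print('pos',p.round(4),'psi %.1f'%psi,'tilt',R[2].round(3),'q7 %.2f'%st['q'][6],'clk',st['clock'])
    print('turn rz',round(-np.radians(d),4),'shift',(T.T@(np.array([x,y,z])-p)).round(4))
E
python3 - <<'E'
from h import *
s=dict(np.load('pics/top0.npz'))
f=lambda x,y,h: px(s,140+(x+.5)/4.4-.5,175+(y+.5)/4.4-.5,h)
print('board',f(647,119,.029)); 
c=[f(x,y,.029) for x,y in [(595,100),(650,66),(700,133),(645,172)]]; print(np.round(c,4))
print('fan',f(403,488,.023),np.round([f(x,y,.023) for x,y in [(340,478),(425,420),(472,497),(390,555)]],4))
print('tor',f(85,492,.027)); print('meter',np.round([f(x,y,.025) for x,y in [(357,52),(430,82),(375,184),(303,152)]],4), f(361,117,.025))
plan(f(647,119,.029)[0],f(647,119,.029)[1],.2,35)
E
```

```text
board [0.62033526 0.07739899 0.029     ]
[[0.6277 0.0988 0.029 ]
 [0.6422 0.0767 0.029 ]
 [0.6151 0.0556 0.029 ]
 [0.5985 0.0777 0.029 ]]
fan [0.46757102 0.17341344 0.023     ] [[0.4712 0.1991 0.023 ]
 [0.4954 0.1653 0.023 ]
 [0.4644 0.1453 0.023 ]
 [0.4403 0.1779 0.023 ]]
tor [0.46375436 0.30046528 0.027     ]
meter [[0.6458 0.1972 0.025 ]
 [0.6341 0.167  0.025 ]
 [0.5915 0.1882 0.025 ]
 [0.604  0.2179 0.025 ]] [0.61900606 0.19476824 0.025     ]
pos [ 0.1974 -0.5924  0.238 ] psi 18.4 tilt [-0.    -0.002 -1.   ] q7 -0.22 clk 0.1
turn rz -0.289 shift [ 0.7306 -0.3061  0.038 ]
```

Request:
servo_tool:
  translation:
    - [0,0,0]
    - [0,0,0]
    - [0.05,-0.021,0]
    - [0.05,-0.021,0]
    - [0.05,-0.021,0]
    - [0.05,-0.021,0]
    - [0.05,-0.021,0]
    - [0.05,-0.021,0]
    - [0.05,-0.021,0]
    - [0.05,-0.021,0]
  turn:
    - [0,0,-0.145]
    - [0,0,-0.145]
    - [0,0,0]
    - [0,0,0]
    - [0,0,0]
    - [0,0,0]
    - [0,0,0]
    - [0,0,0]
    - [0,0,0]
    - [0,0,0]

```text
clock: 1.35
tool_pos: [0.4293, -0.2241, 0.2386]
eef_rot: [0.954, 0.301, -0.0, -0.0]
contact_force: [-0.0, -1.2, 0.1]
opening: 1.0
finger_force: 0.0
```

```bash
python3 -c "
from h import *
plan(.6203,.0774,.2,36)"
```

```text
pos [ 0.4293 -0.2241  0.2386] psi 35.0 tilt [-0. -0. -1.] q7 -0.78 clk 1.35
turn rz -0.0167 shift [ 0.3318 -0.1316  0.0386]
```

Request:
servo_tool:
  translation:
    - [0.047,-0.019,0.006]
    - [0.047,-0.019,0.006]
    - [0.047,-0.019,0.006]
    - [0.047,-0.019,0.005]
    - [0.047,-0.019,0.005]
    - [0.047,-0.019,0.005]
    - [0.047,-0.018,0.005]
    - [0,0,0]
  turn:
    - [0,0,-0.017]
    - [0,0,0]
    - [0,0,0]
    - [0,0,0]
    - [0,0,0]
    - [0,0,0]
    - [0,0,0]
    - [0,0,0]
  grip: 0.6

```text
clock: 2.35
tool_pos: [0.6186, 0.08, 0.1998]
eef_rot: [0.95, 0.313, 0.001, -0.002]
contact_force: [-0.6, -1.3, -0.6]
opening: 0.601
finger_force: 0.0
```

```bash
python3 - <<'E'
from h import *
plan(.6203,.0774,.2,36)
s=snap('wrist','w1'); print(-s['R'].T@s['t'],s['mtx'][0,0])
E
```

```text
pos [0.6186 0.08   0.1998] psi 36.4 tilt [ 0.002 -0.003 -1.   ] q7 -1.29 clk 2.35
turn rz 0.0074 shift [-0.0001  0.0031 -0.0002]
[0.67422929 0.1199921  0.3466389 ] 426.3390640358971
```

View pics/w1.png

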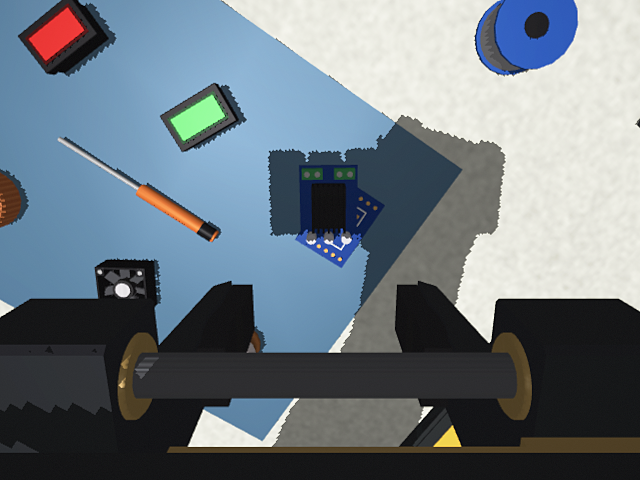

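```bash
python3 - <<'E'
from h import *
s=dict(np.load('pics/w1.npz')); im=cv2.imread('pics/w1.png')
cv2.imwrite('pics/w1c.png',cv2.resize(im[150:280,260:400],None,fx=4.5,fy=4.5,interpolation=cv2.INTER_CUBIC))
Z=s['z_map']; v,u=np.mgrid[150:275,285:390]
P=np.array([px(s,a,b) for a,b in zip(u.ravel(),v.ravel())])
for lo,hi in((.024,.036),(.0045,.0075)):
    m=(P[:,2]>lo)&(P[:,2]<hi); q=P[m]; print(lo,m.sum(),np.median(q[:,2]),cv2.minAreaRect((q[:,:2]*1000).astype(np.float32)))
# local plane of board face: points at left edge / around
for a,b in [(305,190),(305,225),(350,190),(350,220),(342,260),(375,205),(328,200),(328,225)]: print(a,b,px(s,a,b).round(4))
E
```

```text
0.024 846 0.029645894737503897 ((622.385009765625, 78.68148803710938), (36.32521438598633, 25.625232696533203), 36.98328399658203)
0.0045 2425 0.005763222344059182 ((620.0817260742188, 67.47821807861328), (103.93598175048828, 88.24108123779297), 36.50627136230469)
305 190 [0.6214 0.1008 0.0096]
305 225 [0.5982 0.084  0.0095]
350 190 [0.6428 0.0722 0.0105]
350 220 [0.6233 0.0572 0.0098]
342 260 [0.5914 0.0411 0.0066]
375 205 [0.6448 0.0479 0.0065]
328 200 [0.6286 0.0835 0.0286]
328 225 [0.6131 0.072  0.0293]
```

View pics/w1c.png

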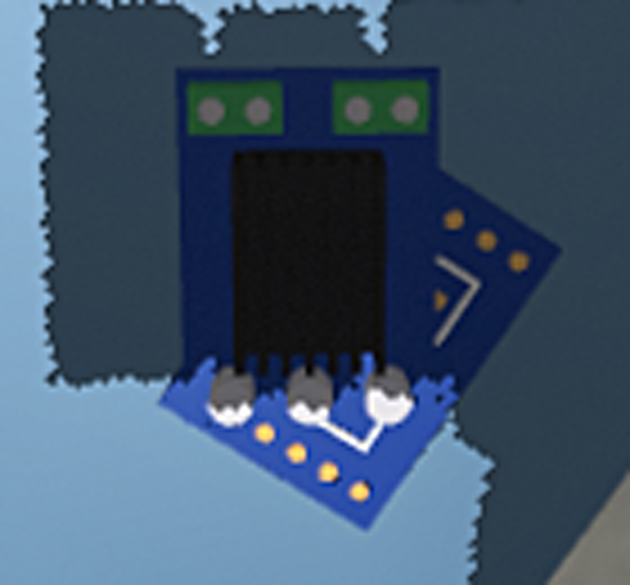

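```bash
python3 -c "
from h import *
plan(.6222,.0786,.05,37)"
```

```text
pos [0.6176 0.0764 0.1998] psi 36.2 tilt [-0.    -0.001 -1.   ] q7 -1.29 clk 2.4
turn rz -0.0134 shift [0.005  0.001  0.1498]
```

Request:
servo_tool:
  translation:
    - [0.005,0.001,0.02]
    - [0,0,0.03]
    - [0,0,0.04]
    - [0,0,0.04]
    - [0,0,0.02]
    - [0,0,0]
    - [0,0,0]
  turn:
    - [0,0,-0.013]
    - [0,0,0]
    - [0,0,0]
    - [0,0,0]
    - [0,0,0]
    - [0,0,0]
    - [0,0,0]
  grip: 0.5
  grip_force: 15

```text
clock: 3.28
tool_pos: [0.6234, 0.0761, 0.0519]
eef_rot: [0.949, 0.315, 0.001, 0.0]
contact_force: [0.7, 0.2, 0.0]
opening: 0.505
finger_force: 0.0
```

```bash
python3 - <<'E'
from h import *
s=snap('wrist','w2')
plan(.6222,.0786,.014,37)
im=cv2.imread('pics/w2.png'); cv2.imwrite('pics/w2c.png',cv2.resize(im[130:430,120:520],None,fx=2,fy=2))
E
```

```text
pos [0.6236 0.0762 0.0522] psi 36.8 tilt [ 0.002  0.001 -1.   ] q7 -1.32 clk 3.325
turn rz -0.0043 shift [ 0.0003 -0.0027  0.0382]
```

View pics/w2c.png

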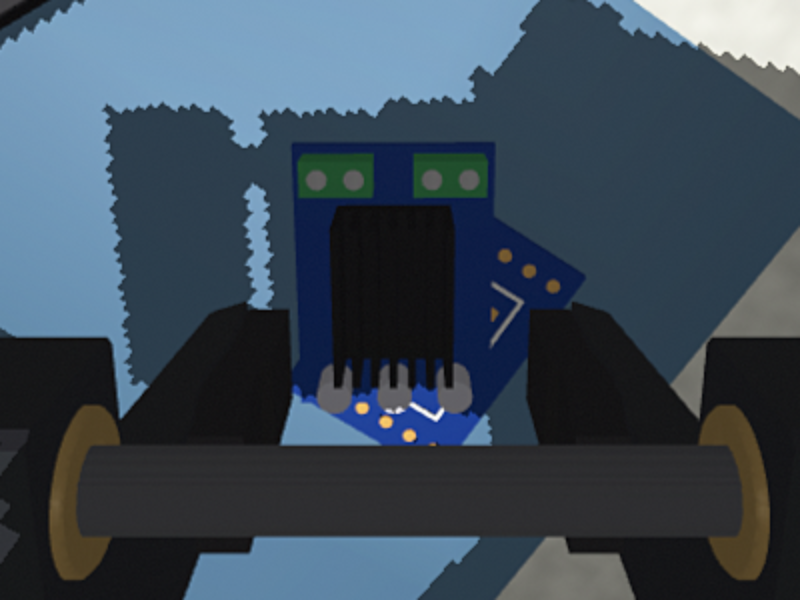

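Request:
servo_tool:
  translation:
    - [0,-0.0028,0]
    - [0,0,0.01]
    - [0,0,0.012]
    - [0,0,0.009]
    - [0,0,0.005]
    - [0,0,0]
    - [0,0,0]
  turn:
    - [0,0,0]
    - [0,0,0]
    - [0,0,0]
    - [0,0,0]
    - [0,0,0]
    - [0,0,0]
    - [0,0,0]

```text
clock: 4.2
tool_pos: [0.621, 0.0785, 0.0149]
eef_rot: [0.949, 0.315, 0.0, 0.0]
contact_force: [0.5, 0.6, -0.7]
opening: 0.503
finger_force: 0.0
```

```bash
python3 - <<'E'
from h import *
s=snap('wrist','w3')
plan(.6222,.0786,.014,37)
im=cv2.imread('pics/w3.png'); cv2.imwrite('pics/w3c.png',cv2.resize(im[180:380,200:440],None,fx=3,fy=3))
E
```

```text
pos [0.6211 0.0786 0.015 ] psi 36.8 tilt [ 0.001  0.    -1.   ] q7 -1.34 clk 4.25
turn rz -0.004 shift [0.0009 0.0006 0.001 ]
```

View pics/w3c.png

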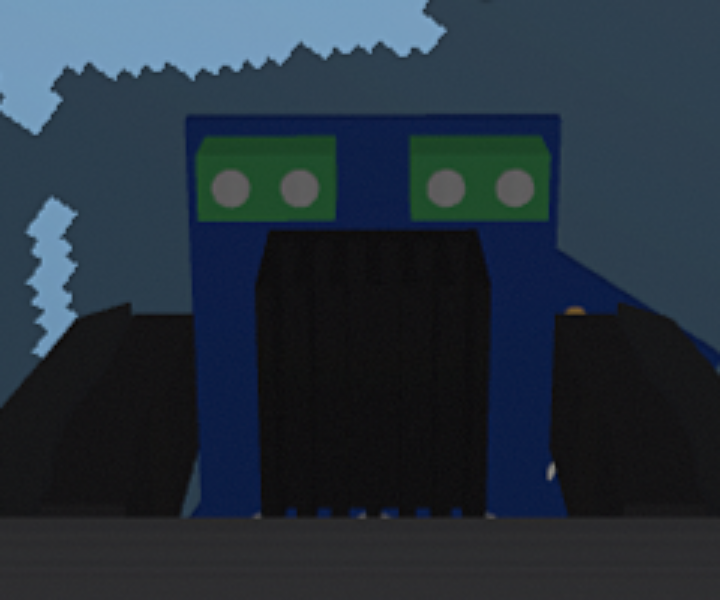

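Request:
servo_tool:
  translation:
    - [0,0,0]
    - [0,0,0]
    - [0,0,0]
    - [0,0,0]
    - [0,0,0]
    - [0,0,0]
  turn:
    - [0,0,0]
    - [0,0,0]
    - [0,0,0]
    - [0,0,0]
    - [0,0,0]
    - [0,0,0]
  grip: 0
  grip_force: 15

```text
clock: 5.0
tool_pos: [0.6209, 0.0785, 0.0149]
eef_rot: [0.949, 0.315, 0.0, 0.0]
contact_force: [0.1, 0.0, 4.1]
opening: 0.293
finger_force: 15.0
```

Request:
servo_tool:
  translation:
    - [0,0,-0.004]
    - [0,0,-0.008]
    - [0,0,-0.02]
    - [0,0,-0.03]
    - [0,0,-0.03]
    - [0,0,-0.02]
    - [0,0,0]
  turn:
    - [0,0,0]
    - [0,0,0]
    - [0,0,0]
    - [0,0,0]
    - [0,0,0]
    - [0,0,0]
    - [0,0,0]

```text
clock: 5.88
tool_pos: [0.6223, 0.0787, 0.1294]
eef_rot: [0.949, 0.315, 0.002, 0.0]
contact_force: [-0.6, -0.9, -0.9]
opening: 0.296
finger_force: 15.0
```

```bash
python3 - <<'E'
from h import *
s=snap('top','t2')
plan(.4915,-.1678,.11,1.9)
im=cv2.imread('pics/top0.png'); i2=cv2.imread('pics/t2.png')
f=lambda a:cv2.resize(a[160:240,240:320],None,fx=4.8,fy=4.8,interpolation=cv2.INTER_CUBIC)
cv2.imwrite('pics/t2c.png',np.hstack([f(im),f(i2)]))
E
```

```text
pos [0.6213 0.0786 0.128 ] psi 36.8 tilt [ 0.002  0.001 -1.   ] q7 -1.31 clk 5.925
turn rz 0.6087 shift [-0.1379  0.242   0.018 ]
```

View pics/t2c.png

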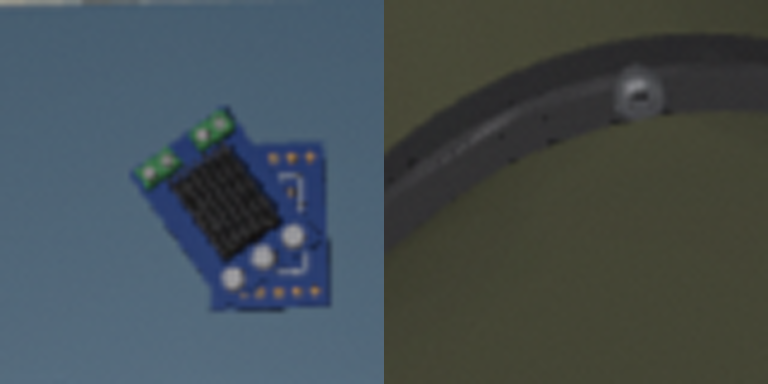

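Request:
servo_tool:
  translation:
    - [0,0,0]
    - [0,0,0]
    - [0,0,0]
    - [0,0,0]
    - [-0.023,0.04,0]
    - [-0.023,0.0405,0]
    - [-0.023,0.0405,0]
    - [-0.023,0.0405,0]
    - [-0.023,0.0405,0]
    - [-0.023,0.04,0]
  turn:
    - [0,0,0.152]
    - [0,0,0.152]
    - [0,0,0.152]
    - [0,0,0.152]
    - [0,0,0]
    - [0,0,0]
    - [0,0,0]
    - [0,0,0]
    - [0,0,0]
    - [0,0,0]

```text
clock: 7.18
tool_pos: [0.4896, -0.1691, 0.126]
eef_rot: [1.0, 0.017, -0.001, -0.0]
contact_force: [0.4, -0.0, 0.1]
opening: 0.293
finger_force: 15.0
```

Request:
servo_tool:
  translation:
    - [0,0,0.02]
    - [0,0,0.02]
    - [0,0,0.02]
    - [0,0,0]
  turn:
    - [0,0,0]
    - [0,0,0]
    - [0,0,0]
    - [0,0,0]

```text
clock: 7.68
tool_pos: [0.4895, -0.1676, 0.0651]
eef_rot: [1.0, 0.017, -0.002, -0.001]
contact_force: [0.4, -0.1, -0.8]
opening: 0.292
finger_force: 15.0
```

```bash
python3 - <<'E'
from h import *
s=snap('wrist','w4')
plan(.4915,-.1678,.0125,1.9)
E
```

```text
pos [ 0.4902 -0.1678  0.066 ] psi 1.9 tilt [-0.002 -0.001 -1.   ] q7 -1.41 clk 7.725
turn rz 0.0008 shift [0.0013 0.0001 0.0535]
```

View pics/w4.png

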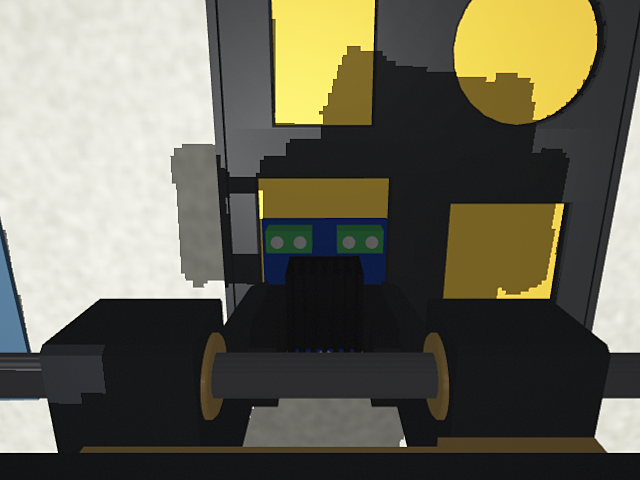

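```bash
python3 - <<'E'
from h import *
s=dict(np.load('pics/w4.npz'))
for u,v in [(259,178),(388,178),(273,124),(375,125),(451,204)]: print(u,v,px(s,u,v,.010).round(4),px(s,u,v,.004).round(4))
print(px(s,330,198),px(s,200,100),px(s,225,50),px(s,420,160))
E
```

```text
259 178 [ 0.5301 -0.135   0.01  ] [ 0.5293 -0.1341  0.004 ]
388 178 [ 0.5323 -0.1959  0.01  ] [ 0.5315 -0.1969  0.004 ]
273 124 [ 0.5551 -0.1415  0.01  ] [ 0.555  -0.1408  0.004 ]
375 125 [ 0.5563 -0.1882  0.01  ] [ 0.5562 -0.1889  0.004 ]
451 204 [ 0.5209 -0.2271  0.01  ] [ 0.5197 -0.229   0.004 ]
[ 0.52165228 -0.1689014   0.00948862] [ 5.64698796e-01 -1.05888669e-01  3.71155326e-04] [ 0.58509326 -0.12149731  0.0148926 ] [ 0.54165164 -0.20911541  0.01506217]
```

Request:
servo_tool:
  translation:
    - [0.001,-0.001,0.015]
    - [0,0,0.015]
    - [0,0,0.01]
    - [0,0,0.005]
    - [0,0,0]
    - [0,0,0]
  turn:
    - [0,0,0]
    - [0,0,0]
    - [0,0,0]
    - [0,0,0]
    - [0,0,0]
    - [0,0,0]

```text
clock: 8.48
tool_pos: [0.4922, -0.1671, 0.022]
eef_rot: [1.0, 0.017, 0.0, 0.0]
contact_force: [0.8, -0.8, -0.5]
opening: 0.289
finger_force: 15.0
```

Request:
servo_tool:
  translation:
    - [0,0,0.001]
    - [0,0,0.001]
    - [0,0,0]
    - [0,0,0]
  turn:
    - [0,0,0]
    - [0,0,0]
    - [0,0,0]
    - [0,0,0]

```text
clock: 8.98
tool_pos: [0.492, -0.167, 0.0197]
eef_rot: [1.0, 0.017, 0.0, 0.0]
contact_force: [-0.8, 0.3, -0.2]
opening: 0.294
finger_force: 15.0
```

Request:
servo_tool:
  translation:
    - [0,0,0.001]
    - [0,0,0]
    - [0,0,0]
  turn:
    - [0,0,0]
    - [0,0,0]
    - [0,0,0]

```text
clock: 9.35
tool_pos: [0.492, -0.167, 0.0187]
eef_rot: [1.0, 0.017, -0.0, 0.0]
contact_force: [0.6, -0.2, -0.2]
opening: 0.295
finger_force: 15.0
```

Request:
servo_tool:
  translation:
    - [0,0,0.001]
    - [0,0,0]
    - [0,0,0]
  turn:
    - [0,0,0]
    - [0,0,0]
    - [0,0,0]

```text
clock: 9.72
tool_pos: [0.492, -0.167, 0.0177]
eef_rot: [1.0, 0.017, 0.0, 0.0]
contact_force: [0.8, -0.6, -0.2]
opening: 0.293
finger_force: 15.0
```

Request:
servo_tool:
  translation:
    - [0,0,0.001]
    - [0,0,0]
    - [0,0,0]
  turn:
    - [0,0,0]
    - [0,0,0]
    - [0,0,0]

```text
clock: 10.1
tool_pos: [0.492, -0.167, 0.0169]
eef_rot: [1.0, 0.017, 0.0, 0.0]
contact_force: [-0.1, 0.5, 2.1]
opening: 0.294
finger_force: 15.0
```

Request:
servo_tool:
  translation:
    - [0,0,0.0005]
    - [0,0,0]
    - [0,0,0]
  turn:
    - [0,0,0]
    - [0,0,0]
    - [0,0,0]

```text
clock: 10.48
tool_pos: [0.4921, -0.167, 0.0169]
eef_rot: [1.0, 0.017, 0.0, 0.0]
contact_force: [-1.3, 0.5, 8.1]
opening: 0.295
finger_force: 15.0
```

Request:
servo_tool:
  translation:
    - [0,0,0]
    - [0,0,0]
    - [0,0,0]
    - [0,0,0]
    - [0,0,-0.01]
    - [0,0,-0.025]
    - [0,0,-0.04]
    - [0,0,-0.05]
    - [0,0,-0.03]
    - [0,0,0]
  turn:
    - [0,0,0]
    - [0,0,0]
    - [0,0,0]
    - [0,0,0]
    - [0,0,0]
    - [0,0,0]
    - [0,0,0]
    - [0,0,0]
    - [0,0,0]
    - [0,0,0]
  grip: 0.5

```text
clock: 11.72
tool_pos: [0.4934, -0.1675, 0.1739]
eef_rot: [1.0, 0.017, 0.003, 0.001]
contact_force: [-0.2, 0.2, -0.6]
opening: 0.504
finger_force: 0.0
```

```bash
python3 -c "
from h import *
plan(.4678,.1725,.17,36)"
```

```text
pos [ 0.4934 -0.1675  0.1739] psi 1.9 tilt [ 0.005  0.002 -1.   ] q7 -1.39 clk 11.725
turn rz -0.5948 shift [ 0.1792 -0.2901  0.0039]
```

Request:
servo_tool:
  translation:
    - [0,0,0]
    - [0,0,0]
    - [0,0,0]
    - [0,0,0]
    - [0.03,-0.0485,0]
    - [0.03,-0.0485,0]
    - [0.03,-0.0485,0]
    - [0.03,-0.0485,0]
    - [0.03,-0.048,0]
    - [0.029,-0.048,0.004]
  turn:
    - [0,0,-0.149]
    - [0,0,-0.149]
    - [0,0,-0.149]
    - [0,0,-0.148]
    - [0,0,0]
    - [0,0,0]
    - [0,0,0]
    - [0,0,0]
    - [0,0,0]
    - [0,0,0]
  grip: 0.75

```text
clock: 12.98
tool_pos: [0.4654, 0.1744, 0.1664]
eef_rot: [0.951, 0.309, -0.001, 0.0]
contact_force: [1.9, 0.0, -0.7]
opening: 0.75
finger_force: 0.0
```

Request:
servo_tool:
  translation:
    - [0,0,0]
    - [0,0,0]
    - [0,0,0]
  turn:
    - [0,0,0]
    - [0,0,0]
    - [0,0,0]

```text
clock: 13.35
tool_pos: [0.4661, 0.1707, 0.1668]
eef_rot: [0.951, 0.308, -0.001, 0.001]
contact_force: [-0.5, -0.1, -0.7]
opening: 0.75
finger_force: 0.0
```

```bash
python3 - <<'E'
from h import *
s=snap('wrist','w5'); plan(.4678,.1725,.03,36)
E
```

```text
pos [0.4663 0.1709 0.167 ] psi 35.9 tilt [-0.001  0.001 -1.   ] q7 -1.58 clk 13.4
turn rz -0.0025 shift [ 0.0022 -0.0004  0.137 ]
```

View pics/w5.png

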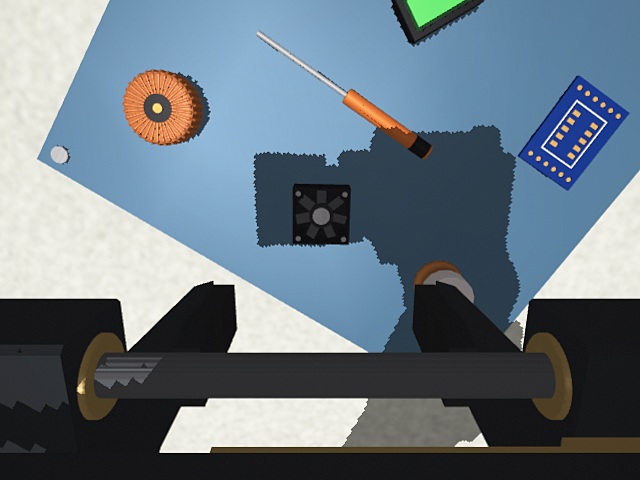

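```bash
python3 - <<'E'
from h import *
s=dict(np.load('pics/w5.npz'))
def rect(u0,u1,v0,v1,lo,hi):
    v,u=np.mgrid[v0:v1,u0:u1]; P=np.array([px(s,a,b) for a,b in zip(u.ravel(),v.ravel())]); q=P[(P[:,2]>lo)&(P[:,2]<hi)]
    print(len(q),np.median(q[:,2]),cv2.minAreaRect((q[:,:2]*1000).astype(np.float32)),cv2.minEnclosingCircle((q[:,:2]*1000).astype(np.float32)))
rect(280,365,170,255,.019,.027)
rect(115,210,60,155,.023,.031)
print(np.mean([px(s,u,v,.023) for u,v in [(293,184),(350,185),(349,244),(294,243)]],0))
print(px(s,157,108,.027),px(s,320,120))
print(px(s,321,216,.023))
E
```

```text
1388 0.023037808796471326 ((467.7431640625, 173.4287567138672), (40.51586151123047, 39.618621826171875), 34.70835494995117) ((467.9073791503906, 173.83580017089844), 27.875614166259766)
4278 0.02725645878385266 ((464.8150634765625, 300.7662658691406), (47.3094482421875, 47.06904220581055), 27.854248046875) ((464.7895202636719, 300.9297790527344), 24.094282150268555)
[0.46897571 0.17409809 0.023     ]
[0.46455324 0.30143148 0.027     ] [0.51984295 0.21221493 0.00421445]
[0.46792852 0.17378307 0.023     ]
```

```bash
python3 -c "
from h import *
plan(.468,.1737,.012,35.4)"
```

```text
pos [0.4663 0.1709 0.167 ] psi 35.9 tilt [-0.001  0.001 -1.   ] q7 -1.58 clk 13.4
turn rz 0.008 shift [ 0.003  -0.0013  0.155 ]
```

Request:
servo_tool:
  translation:
    - [0.003,-0.001,0.02]
    - [0,0,0.03]
    - [0,0,0.04]
    - [0,0,0.03]
    - [0,0,0.015]
    - [0,0,0]
    - [0,0,0]
  turn:
    - [0,0,0.008]
    - [0,0,0]
    - [0,0,0]
    - [0,0,0]
    - [0,0,0]
    - [0,0,0]
    - [0,0,0]
  grip: 0.7

```text
clock: 14.28
tool_pos: [0.4687, 0.1753, 0.0331]
eef_rot: [0.952, 0.305, 0.001, -0.0]
contact_force: [-0.2, -0.4, 0.3]
opening: 0.702
finger_force: 0.0
```

```bash
python3 -c "
from h import *
plan(.468,.1737,.012,35.4)"
```

```text
pos [0.4687 0.1753 0.0331] psi 35.5 tilt [ 0.002  0.    -1.   ] q7 -1.64 clk 14.275
turn rz 0.0023 shift [-0.0015  0.0009  0.0211]
```

Request:
servo_tool:
  translation:
    - [-0.0015,0.001,0.005]
    - [0,0,0.008]
    - [0,0,0.006]
    - [0,0,0.002]
    - [0,0,0]
    - [0,0,0]
  turn:
    - [0,0,0]
    - [0,0,0]
    - [0,0,0]
    - [0,0,0]
    - [0,0,0]
    - [0,0,0]

```text
clock: 15.02
tool_pos: [0.4674, 0.1737, 0.0113]
eef_rot: [0.952, 0.305, 0.0, 0.0]
contact_force: [0.7, -0.1, 0.3]
opening: 0.701
finger_force: 0.0
```

Request:
servo_tool:
  translation:
    - [0,0,0]
    - [0,0,0]
    - [0,0,0]
    - [0,0,0]
    - [0,0,0]
    - [0,0,0]
  turn:
    - [0,0,0]
    - [0,0,0]
    - [0,0,0]
    - [0,0,0]
    - [0,0,0]
    - [0,0,0]
  grip: 0
  grip_force: 15

```text
clock: 15.78
tool_pos: [0.4674, 0.1737, 0.0113]
eef_rot: [0.952, 0.305, 0.0, 0.0]
contact_force: [-0.5, -0.1, 3.2]
opening: 0.454
finger_force: 15.0
```

Request:
servo_tool:
  translation:
    - [0,0,-0.005]
    - [0,0,-0.02]
    - [0,0,-0.03]
    - [0,0,-0.03]
    - [0,0,-0.02]
    - [0,0,0]
    - [0,0,0]
  turn:
    - [0,0,0]
    - [0,0,0]
    - [0,0,0]
    - [0,0,0]
    - [0,0,0]
    - [0,0,0]
    - [0,0,0]

```text
clock: 16.65
tool_pos: [0.467, 0.1735, 0.1156]
eef_rot: [0.952, 0.305, -0.0, 0.0]
contact_force: [1.0, -1.1, -0.5]
opening: 0.453
finger_force: 15.0
```

```bash
python3 -c "
from h import *
plan(.4945,-.2549,.1,1.9)"
```

```text
pos [0.467  0.1735 0.1156] psi 35.6 tilt [-0.001 -0.    -1.   ] q7 -1.62 clk 16.65
turn rz 0.5877 shift [0.0133 0.4291 0.0156]
```

Request:
servo_tool:
  translation:
    - [0,0,0]
    - [0,0,0]
    - [0,0,0]
    - [0,0,0]
    - [0.0015,0.0477,0]
    - [0.0015,0.0477,0]
    - [0.0015,0.0477,0]
    - [0.0015,0.0477,0]
    - [0.0015,0.0477,0]
    - [0.0015,0.0477,0]
  turn:
    - [0,0,0.147]
    - [0,0,0.147]
    - [0,0,0.147]
    - [0,0,0.147]
    - [0,0,0]
    - [0,0,0]
    - [0,0,0]
    - [0,0,0]
    - [0,0,0]
    - [0,0,0]

```text
clock: 17.9
tool_pos: [0.4851, -0.1134, 0.115]
eef_rot: [1.0, 0.017, -0.001, -0.0]
contact_force: [0.5, -0.3, -1.2]
opening: 0.453
finger_force: 15.0
```

Request:
servo_tool:
  translation:
    - [0.0015,0.0477,0]
    - [0.0015,0.0477,0]
    - [0.0015,0.0477,0]
    - [0,0,0.02]
    - [0,0,0.02]
    - [0,0,0.01]
    - [0,0,0]
    - [0,0,0]
  turn:
    - [0,0,0]
    - [0,0,0]
    - [0,0,0]
    - [0,0,0]
    - [0,0,0]
    - [0,0,0]
    - [0,0,0]
    - [0,0,0]

```text
clock: 18.9
tool_pos: [0.4953, -0.2548, 0.0665]
eef_rot: [1.0, 0.017, 0.0, 0.0]
contact_force: [0.6, -0.6, -1.3]
opening: 0.455
finger_force: 15.0
```

```bash
python3 - <<'E'
from h import *
s=snap('wrist','w6')
plan(.4945,-.2549,.0168,1.9)
E
```

```text
pos [ 0.4954 -0.2549  0.0668] psi 1.9 tilt [ 0.001  0.001 -1.   ] q7 -1.35 clk 18.95
turn rz -0.0001 shift [-0.0009 -0.0001  0.05  ]
```

View pics/w6.png

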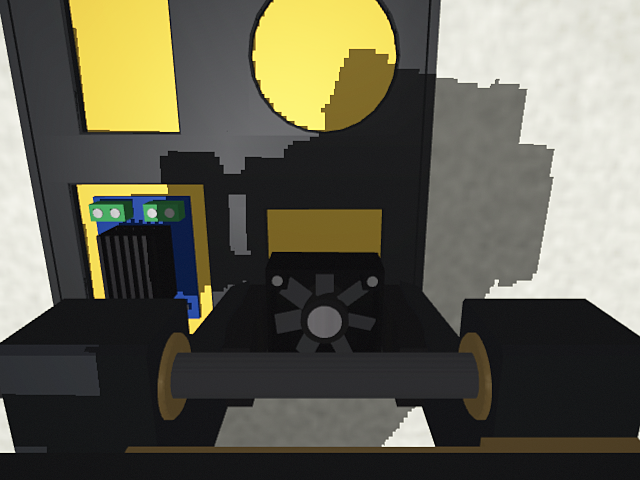

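Request:
servo_tool:
  translation:
    - [-0.001,0,0.015]
    - [0,0,0.015]
    - [0,0,0.01]
    - [0,0,0.006]
    - [0,0,0.001]
    - [0,0,0]
    - [0,0,0]
  turn:
    - [0,0,0]
    - [0,0,0]
    - [0,0,0]
    - [0,0,0]
    - [0,0,0]
    - [0,0,0]
    - [0,0,0]

```text
clock: 19.82
tool_pos: [0.4943, -0.2551, 0.0196]
eef_rot: [1.0, 0.016, 0.0, 0.0]
contact_force: [-0.2, 0.5, 0.1]
opening: 0.451
finger_force: 15.0
```

Request:
servo_tool:
  translation:
    - [0,0,0.001]
    - [0,0,0.001]
    - [0,0,0]
    - [0,0,0]
  turn:
    - [0,0,0]
    - [0,0,0]
    - [0,0,0]
    - [0,0,0]

```text
clock: 20.32
tool_pos: [0.494, -0.2549, 0.0172]
eef_rot: [1.0, 0.016, 0.0, 0.0]
contact_force: [-0.6, 0.3, -0.7]
opening: 0.451
finger_force: 15.0
```

Request:
servo_tool:
  translation:
    - [0,0,0.001]
    - [0,0,0]
    - [0,0,0]
  turn:
    - [0,0,0]
    - [0,0,0]
    - [0,0,0]

```text
clock: 20.7
tool_pos: [0.494, -0.255, 0.0163]
eef_rot: [1.0, 0.016, 0.0, 0.0]
contact_force: [-0.2, -0.6, 1.0]
opening: 0.452
finger_force: 15.0
```

Request:
servo_tool:
  translation:
    - [0,0,0.0006]
    - [0,0,0]
    - [0,0,0]
  turn:
    - [0,0,0]
    - [0,0,0]
    - [0,0,0]

```text
clock: 21.08
tool_pos: [0.494, -0.255, 0.0163]
eef_rot: [1.0, 0.016, 0.0, 0.0]
contact_force: [-2.0, 0.2, 7.0]
opening: 0.453
finger_force: 15.0
```

Request:
servo_tool:
  translation:
    - [0,0,0]
    - [0,0,0]
    - [0,0,0]
    - [0,0,0]
    - [0,0,-0.01]
    - [0,0,-0.025]
    - [0,0,-0.04]
    - [0,0,-0.05]
    - [0,0,-0.02]
    - [0,0,0]
  turn:
    - [0,0,0]
    - [0,0,0]
    - [0,0,0]
    - [0,0,0]
    - [0,0,0]
    - [0,0,0]
    - [0,0,0]
    - [0,0,0]
    - [0,0,0]
    - [0,0,0]
  grip: 0.62

```text
clock: 22.32
tool_pos: [0.4949, -0.2555, 0.1627]
eef_rot: [1.0, 0.016, 0.002, 0.001]
contact_force: [-0.1, -0.1, -0.5]
opening: 0.622
finger_force: 0.0
```

```bash
python3 -c "
from h import *
plan(.4647,.3009,.12,30)"
```

```text
pos [ 0.4949 -0.2555  0.1627] psi 1.9 tilt [ 0.004  0.002 -1.   ] q7 -1.32 clk 22.325
turn rz -0.491 shift [ 0.252  -0.4969  0.0427]
```

Request:
servo_tool:
  translation:
    - [0,0,0]
    - [0,0,0]
    - [0,0,0]
    - [0.023,-0.0452,0]
    - [0.023,-0.0452,0]
    - [0.023,-0.0452,0]
    - [0.023,-0.0452,0]
    - [0.023,-0.0452,0]
    - [0.023,-0.0452,0]
    - [0.023,-0.0452,0]
  turn:
    - [0,0,-0.164]
    - [0,0,-0.164]
    - [0,0,-0.163]
    - [0,0,0]
    - [0,0,0]
    - [0,0,0]
    - [0,0,0]
    - [0,0,0]
    - [0,0,0]
    - [0,0,0]
  grip: 0.75

```text
clock: 23.58
tool_pos: [0.4741, 0.101, 0.1595]
eef_rot: [0.966, 0.259, -0.001, 0.0]
contact_force: [0.8, -0.4, -0.6]
opening: 0.751
finger_force: 0.0
```

Request:
servo_tool:
  translation:
    - [0.023,-0.0452,0]
    - [0.023,-0.0452,0]
    - [0.023,-0.0452,0.01]
    - [0.022,-0.045,0.02]
    - [0,0,0.02]
    - [0,0,0]
    - [0,0,0]
    - [0,0,0]
  turn:
    - [0,0,0]
    - [0,0,0]
    - [0,0,0]
    - [0,0,0]
    - [0,0,0]
    - [0,0,0]
    - [0,0,0]
    - [0,0,0]

```text
clock: 24.58
tool_pos: [0.4642, 0.3008, 0.1112]
eef_rot: [0.966, 0.258, 0.0, 0.0]
contact_force: [0.7, -0.1, -0.0]
opening: 0.748
finger_force: 0.0
```

```bash
python3 - <<'E'
from h import *
s=snap('wrist','w7')
v,u=np.mgrid[130:290:2,200:440:2]; P=np.array([px(s,a,b) for a,b in zip(u.ravel(),v.ravel())]); q=P[(P[:,2]>.023)&(P[:,2]<.031)]
print(len(q),np.median(q[:,2]),cv2.minAreaRect((q[:,:2]*1000).astype(np.float32)))
plan(.4647,.3009,.012,30)
E
```

```text
1270 0.027365195577036372 ((465.7869873046875, 301.53472900390625), (45.93137741088867, 46.510562896728516), 39.45191955566406)
pos [0.4642 0.3009 0.1113] psi 29.9 tilt [ 0.001  0.    -1.   ] q7 -1.90 clk 24.625
turn rz -0.0011 shift [0.0004 0.0003 0.0993]
```

Request:
servo_tool:
  translation:
    - [0.001,0,0.02]
    - [0,0,0.03]
    - [0,0,0.025]
    - [0,0,0.015]
    - [0,0,0.008]
    - [0,0,0]
    - [0,0,0]
  turn:
    - [0,0,0]
    - [0,0,0]
    - [0,0,0]
    - [0,0,0]
    - [0,0,0]
    - [0,0,0]
    - [0,0,0]

```text
clock: 25.5
tool_pos: [0.4649, 0.3023, 0.0133]
eef_rot: [0.966, 0.259, 0.001, -0.0]
contact_force: [-0.4, 0.2, 0.6]
opening: 0.751
finger_force: 0.0
```

Request:
servo_tool:
  translation:
    - [0,0,0]
    - [0,0,0]
    - [0,0,0]
    - [0,0,0]
    - [0,0,0]
    - [0,0,0]
  turn:
    - [0,0,0]
    - [0,0,0]
    - [0,0,0]
    - [0,0,0]
    - [0,0,0]
    - [0,0,0]
  grip: 0
  grip_force: 25

```text
clock: 26.25
tool_pos: [0.4647, 0.3021, 0.013]
eef_rot: [0.966, 0.259, 0.0, -0.0]
contact_force: [0.2, 0.6, 6.0]
opening: 0.54
finger_force: 25.0
```

Request:
servo_tool:
  translation:
    - [0,0,-0.005]
    - [0,0,-0.02]
    - [0,0,-0.03]
    - [0,0,-0.03]
    - [0,0,-0.02]
    - [0,0,0]
    - [0,0,0]
  turn:
    - [0,0,0]
    - [0,0,0]
    - [0,0,0]
    - [0,0,0]
    - [0,0,0]
    - [0,0,0]
    - [0,0,0]

```text
clock: 27.12
tool_pos: [0.4639, 0.3016, 0.1168]
eef_rot: [0.966, 0.259, -0.001, 0.0]
contact_force: [-0.1, -0.4, -1.2]
opening: 0.539
finger_force: 25.0
```

```bash
python3 -c "
from h import *
plan(.5901,-.252,.1,10)"
```

```text
pos [0.4639 0.3016 0.1168] psi 30.0 tilt [-0.002  0.    -1.   ] q7 -1.90 clk 27.125
turn rz 0.3494 shift [0.0282 0.5671 0.0168]
```

Request:
servo_tool:
  translation:
    - [0,0,0]
    - [0,0,0]
    - [0.0023,0.0473,0]
    - [0.0023,0.0473,0]
    - [0.0023,0.0473,0]
    - [0.0023,0.0473,0]
    - [0.0024,0.0473,0]
    - [0.0024,0.0473,0]
    - [0.0024,0.0473,0]
    - [0.0024,0.0473,0]
  turn:
    - [0,0,0.175]
    - [0,0,0.174]
    - [0,0,0]
    - [0,0,0]
    - [0,0,0]
    - [0,0,0]
    - [0,0,0]
    - [0,0,0]
    - [0,0,0]
    - [0,0,0]

```text
clock: 28.38
tool_pos: [0.5482, -0.0688, 0.1162]
eef_rot: [0.996, 0.087, -0.001, -0.0]
contact_force: [0.5, -0.3, -1.5]
opening: 0.535
finger_force: 25.0
```

Request:
servo_tool:
  translation:
    - [0.0023,0.0473,0]
    - [0.0023,0.0473,0]
    - [0.0023,0.0473,0]
    - [0.0023,0.0473,0]
    - [0,0,0.02]
    - [0,0,0.02]
    - [0,0,0.01]
    - [0,0,0]
    - [0,0,0]
  turn:
    - [0,0,0]
    - [0,0,0]
    - [0,0,0]
    - [0,0,0]
    - [0,0,0]
    - [0,0,0]
    - [0,0,0]
    - [0,0,0]
    - [0,0,0]

```text
clock: 29.5
tool_pos: [0.5913, -0.2515, 0.0681]
eef_rot: [0.996, 0.088, 0.0, 0.0]
contact_force: [-0.1, -0.3, -0.6]
opening: 0.537
finger_force: 25.0
```

```bash
python3 - <<'E'
from h import *
s=snap('wrist','w8')
plan(.5901,-.252,.018,10)
E
```

```text
pos [ 0.5914 -0.2518  0.0683] psi 10.1 tilt [ 0.001  0.001 -1.   ] q7 -1.31 clk 29.55
turn rz 0.001 shift [-0.0013 -0.      0.0503]
```

View pics/w8.png

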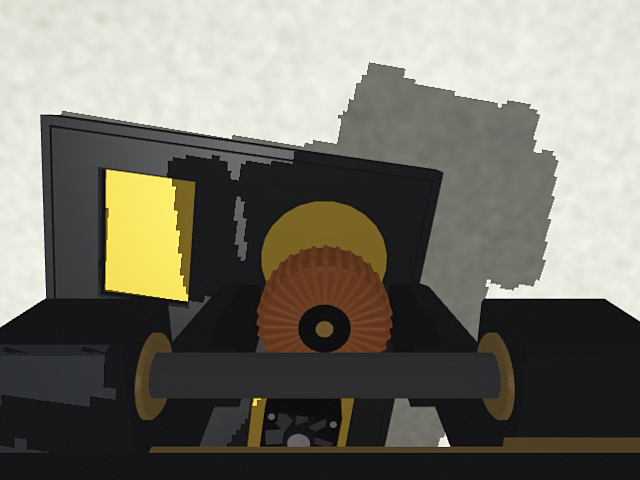

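```bash
python3 - <<'E'
from h import *
s=dict(np.load('pics/w8.npz'))
a=px(s,325,200,.014); print('far rim',a, 'centre',a[:2]-.032*np.array([np.cos(np.radians(10)),np.sin(np.radians(10))]))
c=[px(s,u,v,.014) for u,v in [(103,169),(196,181),(188,302),(105,290)]]; print(np.round(c,4),np.mean(c,0))
E
```

```text
far rim [ 0.62252588 -0.24628555  0.014     ] centre [ 0.59101204 -0.2518423 ]
[[ 0.6187 -0.1414  0.014 ]
 [ 0.6208 -0.1848  0.014 ]
 [ 0.5584 -0.1868  0.014 ]
 [ 0.5576 -0.1449  0.014 ]] [ 0.58888189 -0.16448027  0.014     ]
```

Current position is within a millimetre of the recess centre; lower.

Request:
servo_tool:
  translation:
    - [-0.0005,0,0.015]
    - [0,0,0.015]
    - [0,0,0.01]
    - [0,0,0.006]
    - [0,0,0.001]
    - [0,0,0]
    - [0,0,0]
  turn:
    - [0,0,0]
    - [0,0,0]
    - [0,0,0]
    - [0,0,0]
    - [0,0,0]
    - [0,0,0]
    - [0,0,0]

```text
clock: 30.42
tool_pos: [0.5906, -0.2524, 0.0211]
eef_rot: [0.996, 0.087, 0.0, 0.0]
contact_force: [0.6, -0.1, -1.5]
opening: 0.537
finger_force: 25.0
```

Request:
servo_tool:
  translation:
    - [0,0,0.001]
    - [0,0,0.001]
    - [0,0,0]
    - [0,0,0]
  turn:
    - [0,0,0]
    - [0,0,0]
    - [0,0,0]
    - [0,0,0]

```text
clock: 30.92
tool_pos: [0.5902, -0.2522, 0.0186]
eef_rot: [0.996, 0.087, -0.0, 0.0]
contact_force: [-0.1, 0.3, -1.9]
opening: 0.536
finger_force: 25.0
```

Request:
servo_tool:
  translation:
    - [0,0,0.001]
    - [0,0,0]
    - [0,0,0]
  turn:
    - [0,0,0]
    - [0,0,0]
    - [0,0,0]

```text
clock: 31.3
tool_pos: [0.5904, -0.2522, 0.018]
eef_rot: [0.996, 0.087, 0.0, 0.0]
contact_force: [-1.5, 1.3, 4.0]
opening: 0.533
finger_force: 25.0
```

Request:
servo_tool:
  translation:
    - [0,0,0]
    - [0,0,0]
    - [0,0,0]
    - [0,0,0]
    - [0,0,-0.01]
    - [0,0,-0.025]
    - [0,0,-0.04]
    - [0,0,-0.05]
    - [0,0,-0.02]
    - [0,0,0]
  turn:
    - [0,0,0]
    - [0,0,0]
    - [0,0,0]
    - [0,0,0]
    - [0,0,0]
    - [0,0,0]
    - [0,0,0]
    - [0,0,0]
    - [0,0,0]
    - [0,0,0]
  grip: 0.72

```text
clock: 32.55
tool_pos: [0.5915, -0.2527, 0.1651]
eef_rot: [0.996, 0.087, 0.002, 0.001]
contact_force: [1.0, 0.5, -1.1]
opening: 0.722
finger_force: 0.0
```

Request:
servo_tool:
  translation:
    - [0,0,0]
    - [0,0,0]
    - [0,0,0]
    - [0,0,0]
    - [0,0,0]
    - [0,0,0]
    - [0,0,0]
    - [0,0,0]
    - [0,0,0]
    - [0,0,0]
  turn:
    - [0,0,-0.18]
    - [0,0,-0.18]
    - [0,0,-0.18]
    - [0,0,-0.18]
    - [0,0,-0.18]
    - [0,0,-0.18]
    - [0,0,-0.18]
    - [0,0,-0.18]
    - [0,0,-0.18]
    - [0,0,-0.18]

```text
clock: 33.8
tool_pos: [0.5893, -0.252, 0.1611]
eef_rot: [0.548, 0.836, -0.0, -0.001]
contact_force: [0.8, -0.3, -0.5]
opening: 0.721
finger_force: 0.0
```

Request:
servo_tool:
  translation:
    - [0,0,0]
    - [0,0,0]
    - [0,0,0]
    - [0,0,0]
    - [0,0,0]
  turn:
    - [0,0,-0.18]
    - [0,0,-0.18]
    - [0,0,-0.18]
    - [0,0,-0.17]
    - [0,0,0]

```text
clock: 34.42
tool_pos: [0.5894, -0.252, 0.1611]
eef_rot: [0.227, 0.974, 0.0, -0.001]
contact_force: [-0.2, -0.3, -0.3]
opening: 0.722
finger_force: 0.0
```

```bash
python3 -c "
from h import *
plan(.619,.194,.16,154)"
```

```text
pos [ 0.5894 -0.252   0.1611] psi 153.7 tilt [ 0.003  0.    -1.   ] q7 0.77 clk 34.425
turn rz -0.0046 shift [0.1689 0.4139 0.0011]
```

Request:
servo_tool:
  translation:
    - [0.0188,0.046,0]
    - [0.0188,0.046,0]
    - [0.0188,0.046,0]
    - [0.0188,0.046,0]
    - [0.0188,0.046,0]
    - [0.0188,0.046,0]
    - [0.0188,0.046,0]
    - [0.0187,0.046,0]
    - [0.0187,0.046,0]
    - [0,0,0]
  turn:
    - [0,0,0]
    - [0,0,0]
    - [0,0,0]
    - [0,0,0]
    - [0,0,0]
    - [0,0,0]
    - [0,0,0]
    - [0,0,0]
    - [0,0,0]
    - [0,0,0]
  grip: 0.55

```text
clock: 35.67
tool_pos: [0.6195, 0.2003, 0.1627]
eef_rot: [0.224, 0.975, 0.002, -0.001]
contact_force: [0.4, -0.0, -0.7]
opening: 0.549
finger_force: 0.0
```

Request:
servo_tool:
  translation:
    - [0,0,0]
    - [0,0,0]
    - [0,0,0]
  turn:
    - [0,0,0]
    - [0,0,0]
    - [0,0,0]

```text
clock: 36.05
tool_pos: [0.6215, 0.1922, 0.1624]
eef_rot: [0.228, 0.974, -0.0, 0.0]
contact_force: [0.2, -0.1, -0.9]
opening: 0.549
finger_force: 0.0
```

```bash
python3 - <<'E'
from h import *
s=snap('wrist','w9'); im=s['img']
hsv=cv2.cvtColor(im,cv2.COLOR_RGB2HSV); g=cv2.inRange(hsv,(45,80,60),(80,255,255))
c=max(cv2.findContours(g,cv2.RETR_EXTERNAL,cv2.CHAIN_APPROX_NONE)[0],key=cv2.contourArea); print(cv2.boundingRect(c))
print('win',cv2.minAreaRect(np.array([px(s,u,v,.025)[:2]*1000 for u,v in c[:,0]],np.float32)))
x,y,w,h=cv2.boundingRect(c); v,u=np.mgrid[max(0,y-25):y+h+25,x-25:x+w+25]; P=np.array([px(s,a,b) for a,b in zip(u.ravel(),v.ravel())]); q=P[(P[:,2]>.021)&(P[:,2]<.029)]
print(len(q),np.median(q[:,2]),cv2.minAreaRect((q[:,:2]*1000).astype(np.float32)))
plan(.619,.194,.0145,154)
E
```

```text
(311, 187, 32, 56)
win ((619.95263671875, 195.71829223632812), (20.985517501831055, 38.437740325927734), 64.3624267578125)
3040 0.026175970409784644 ((620.8365478515625, 195.6303253173828), (30.131336212158203, 48.65780258178711), 65.55286407470703)
pos [0.6214 0.1926 0.1625] psi 153.7 tilt [-0.    -0.001 -1.   ] q7 0.10 clk 36.1
turn rz -0.0051 shift [0.0028 0.0002 0.148 ]
```

View pics/w9.png

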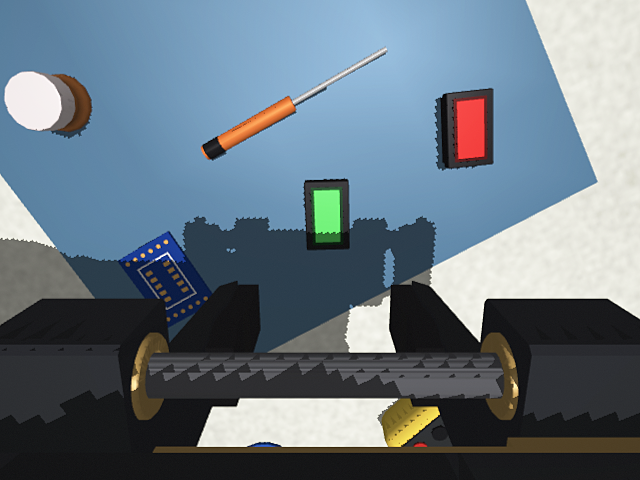

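```bash
python3 -c "
from h import *
plan(.6205,.1957,.0135,154.8)"
```

```text
pos [0.6214 0.1926 0.1625] psi 153.7 tilt [-0.    -0.001 -1.   ] q7 0.10 clk 36.1
turn rz -0.0191 shift [0.0022 0.0024 0.149 ]
```

Request:
servo_tool:
  translation:
    - [0.002,0.0025,0.02]
    - [0,0,0.03]
    - [0,0,0.035]
    - [0,0,0.025]
    - [0,0,0.01]
    - [0,0,0]
    - [0,0,0]
    - [0,0,0]
  turn:
    - [0,0,-0.019]
    - [0,0,0]
    - [0,0,0]
    - [0,0,0]
    - [0,0,0]
    - [0,0,0]
    - [0,0,0]
    - [0,0,0]

```text
clock: 37.1
tool_pos: [0.6211, 0.1974, 0.0438]
eef_rot: [0.217, 0.976, 0.001, 0.001]
contact_force: [0.5, -0.2, -0.5]
opening: 0.551
finger_force: 0.0
```

```bash
python3 -c "
from h import *
plan(.6205,.1957,.0135,154.8)"
```

```text
pos [0.6211 0.1974 0.0438] psi 154.9 tilt [-0.001  0.001 -1.   ] q7 0.01 clk 37.1
turn rz 0.0019 shift [-0.0001 -0.0018  0.0303]
```

Request:
servo_tool:
  translation:
    - [0,-0.0018,0.008]
    - [0,0,0.01]
    - [0,0,0.008]
    - [0,0,0.004]
    - [0,0,0]
    - [0,0,0]
  turn:
    - [0,0,0]
    - [0,0,0]
    - [0,0,0]
    - [0,0,0]
    - [0,0,0]
    - [0,0,0]

```text
clock: 37.85
tool_pos: [0.6199, 0.1956, 0.0128]
eef_rot: [0.217, 0.976, 0.0, 0.0]
contact_force: [0.3, 0.1, -0.2]
opening: 0.553
finger_force: 0.0
```

Request:
servo_tool:
  translation:
    - [0,0,0]
    - [0,0,0]
    - [0,0,0]
    - [0,0,0]
    - [0,0,0]
    - [0,0,0]
  turn:
    - [0,0,0]
    - [0,0,0]
    - [0,0,0]
    - [0,0,0]
    - [0,0,0]
    - [0,0,0]
  grip: 0
  grip_force: 15

```text
clock: 38.6
tool_pos: [0.6198, 0.1954, 0.0128]
eef_rot: [0.217, 0.976, 0.0, 0.0]
contact_force: [-0.3, 0.0, 2.0]
opening: 0.341
finger_force: 15.0
```

Request:
servo_tool:
  translation:
    - [0,0,-0.005]
    - [0,0,-0.02]
    - [0,0,-0.03]
    - [0,0,-0.03]
    - [0,0,-0.02]
    - [0,0,0]
    - [0,0,0]
  turn:
    - [0,0,0]
    - [0,0,0]
    - [0,0,0]
    - [0,0,0]
    - [0,0,0]
    - [0,0,0]
    - [0,0,0]

```text
clock: 39.48
tool_pos: [0.6192, 0.1947, 0.1167]
eef_rot: [0.217, 0.976, -0.001, -0.0]
contact_force: [-0.3, 0.0, -0.5]
opening: 0.335
finger_force: 15.0
```

```bash
python3 -c "
from h import *
plan(.588,-.164,.1,181.9)"
```

```text
pos [0.6192 0.1947 0.1167] psi 154.9 tilt [ 0.001 -0.002 -1.   ] q7 0.08 clk 39.475
turn rz -0.471 shift [ 0.0431 -0.3575  0.0167]
```

Request:
servo_tool:
  translation:
    - [0,0,0]
    - [0,0,0]
    - [0,0,0]
    - [0.0062,-0.051,0]
    - [0.0062,-0.051,0]
    - [0.0062,-0.051,0]
    - [0.0062,-0.051,0]
    - [0.0061,-0.051,0]
    - [0.0061,-0.051,0]
    - [0.0061,-0.0515,0]
  turn:
    - [0,0,-0.157]
    - [0,0,-0.157]
    - [0,0,-0.157]
    - [0,0,0]
    - [0,0,0]
    - [0,0,0]
    - [0,0,0]
    - [0,0,0]
    - [0,0,0]
    - [0,0,0]

```text
clock: 40.72
tool_pos: [0.5874, -0.1651, 0.1162]
eef_rot: [-0.017, 1.0, 0.0, -0.001]
contact_force: [0.9, 0.4, -0.6]
opening: 0.337
finger_force: 15.0
```

Request:
servo_tool:
  translation:
    - [0,0,0.02]
    - [0,0,0.02]
    - [0,0,0.01]
    - [0,0,0]
    - [0,0,0]
  turn:
    - [0,0,0]
    - [0,0,0]
    - [0,0,0]
    - [0,0,0]
    - [0,0,0]

```text
clock: 41.35
tool_pos: [0.5891, -0.1623, 0.0681]
eef_rot: [-0.017, 1.0, 0.0, 0.0]
contact_force: [0.6, -0.2, -0.0]
opening: 0.334
finger_force: 15.0
```

```bash
python3 - <<'E'
from h import *
s=snap('wrist','w10')
plan(.588,-.164,.018,181.9)
E
```

```text
pos [ 0.5891 -0.1626  0.0683] psi -178.0 tilt [-0.001  0.    -1.   ] q7 0.92 clk 41.4
turn rz 0.0011 shift [ 0.0012 -0.0014  0.0503]
```

View pics/w10.png

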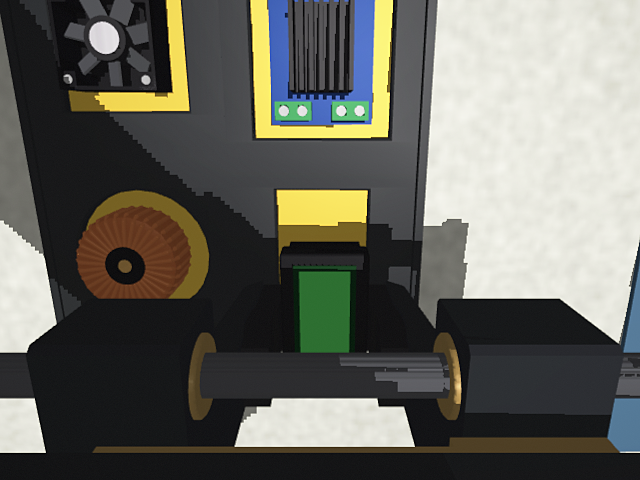

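Request:
servo_tool:
  translation:
    - [0.0005,-0.001,0.015]
    - [0,0,0.015]
    - [0,0,0.01]
    - [0,0,0.006]
    - [0,0,0.001]
    - [0,0,0]
    - [0,0,0]
  turn:
    - [0,0,0]
    - [0,0,0]
    - [0,0,0]
    - [0,0,0]
    - [0,0,0]
    - [0,0,0]
    - [0,0,0]

```text
clock: 42.28
tool_pos: [0.5884, -0.1644, 0.0211]
eef_rot: [-0.017, 1.0, -0.0, 0.0]
contact_force: [-0.0, -0.3, -0.8]
opening: 0.336
finger_force: 15.0
```

Request:
servo_tool:
  translation:
    - [0,0,0.001]
    - [0,0,0.001]
    - [0,0,0]
    - [0,0,0]
  turn:
    - [0,0,0]
    - [0,0,0]
    - [0,0,0]
    - [0,0,0]

```text
clock: 42.78
tool_pos: [0.588, -0.1644, 0.0186]
eef_rot: [-0.017, 1.0, -0.0, 0.0]
contact_force: [0.1, -0.4, -0.2]
opening: 0.338
finger_force: 15.0
```

Request:
servo_tool:
  translation:
    - [0,0,0.001]
    - [0,0,0]
    - [0,0,0]
  turn:
    - [0,0,0]
    - [0,0,0]
    - [0,0,0]

```text
clock: 43.15
tool_pos: [0.5882, -0.1643, 0.0178]
eef_rot: [-0.017, 1.0, -0.0, 0.0]
contact_force: [-1.0, 0.3, 1.3]
opening: 0.338
finger_force: 15.0
```

Request:
servo_tool:
  translation:
    - [0,0,0.0005]
    - [0,0,0]
    - [0,0,0]
  turn:
    - [0,0,0]
    - [0,0,0]
    - [0,0,0]

```text
clock: 43.52
tool_pos: [0.5881, -0.1644, 0.0178]
eef_rot: [-0.017, 1.0, -0.0, 0.0]
contact_force: [-0.4, -0.7, 6.2]
opening: 0.339
finger_force: 15.0
```

Request:
servo_tool:
  translation:
    - [0,0,0]
    - [0,0,0]
    - [0,0,0]
    - [0,0,0]
    - [0,0,-0.01]
    - [0,0,-0.025]
    - [0,0,-0.04]
    - [0,0,-0.05]
    - [0,0,-0.03]
    - [0,0,0]
  turn:
    - [0,0,0]
    - [0,0,0]
    - [0,0,0]
    - [0,0,0]
    - [0,0,0]
    - [0,0,0]
    - [0,0,0]
    - [0,0,0]
    - [0,0,0]
    - [0,0,0]
  grip: 0.55

```text
clock: 44.78
tool_pos: [0.5897, -0.1639, 0.1754]
eef_rot: [-0.017, 1.0, -0.0, 0.003]
contact_force: [-0.0, 0.7, 0.0]
opening: 0.552
finger_force: 0.0
```

```bash
python3 - <<'E'
from h import *
s=snap('wrist','w11'); sc=snap('scene','sc2')
# top heights of parts in the tray by scene/wrist depth
hsv=cv2.cvtColor(s['img'],cv2.COLOR_RGB2HSV); g=cv2.inRange(hsv,(45,80,40),(80,255,255))
for c in cv2.findContours(g,cv2.RETR_EXTERNAL,cv2.CHAIN_APPROX_NONE)[0]:
    if cv2.contourArea(c)<300: continue
    x,y,w,h=cv2.boundingRect(c); 
    print((x,y,w,h),np.round([px(s,x+w*a,y+h*b) for a in(.25,.75) for b in(.25,.75)],4).tolist(),cv2.minAreaRect(np.array([px(s,u,v,.031)[:2]*1000 for u,v in c[:,0]],np.float32)))
print(r.get_state()['tool_pos'],r.get_state()['contact_force'])
E
```

```text
(309, 186, 31, 54) [[0.5786, -0.1693, 0.0311], [0.598, -0.1688, 0.0306], [0.578, -0.1586, 0.0322], [0.5974, -0.1579, 0.0312]] ((587.9356689453125, -164.0211944580078), (37.849918365478516, 20.92152214050293), 1.9713586568832397)
[ 0.58769878 -0.16461348  0.17210995] [-0.17030196 -0.09198464 -0.43844052]
```

Meter is flat at z≈0.031 (floor 0.008 + 22 mm), centred, and the arm is clear.

```bash
python3 -c "
from h import *
print(r.finish_job())"
```

```text
the job is handed in; nothing more can be done
None
```

The board, fan, toroid and green-window meter were each set down, flat and face up, in their own recesses, and the job was handed in at about 45 s; the bare board and red-window meter stayed on the mat, though I did not measure whether the bare board shifted when the control board was lifted off it.

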